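# Turn the banding wheel to its stop and pin it

### The arm

A 7-joint arm with a two-finger parallel gripper is mounted at the origin on a cart in front of the work surface, level with it; the furniture and walls round the work are solid. World frame = base frame: x ahead of the robot, y to its left, z up, the work surface at z = 0. Lengths are in mm, angles in rad, forces in N, time in s.
With the tool pointing down it reaches from about 425 to 875 mm from the base axis. Payload 4.7 kg.
Tool frame: the origin (TCP) lies on the centre line of the jaws, within the pads' length; the fingertips stand 14 mm ahead of it and the grasp point (between the pads) lies 5 mm behind it (robot.tip_reach is the distance from the TCP to the fingertips, in mm); z points along the fingers, y is the direction in which the jaws open and shut (so a half turn about z gives the same grasp; the last joint's range is limited). The gripper opens to 85 mm and grips with 20 to 120 N. Pads are 22 mm wide; open, the fingers measure 114 mm over their backs; the gripper's body (76 mm by 85 mm) begins 54 mm behind the grasp point. The pads swing forward as they close: fully open they stand 13 mm farther back than shut.
Start: joints at [-1.134, 0.321, -0.07, 1.45, 0.023, 1.371, -0.057], TCP at [266.732, 592.771, 245.349] pointing down, gripper open.
Joint ranges: [-2.86, 2.86], [-0.3, 2.09], [-1.38, 1.24], [0.06, 2.45], [-1.56, 4.7], [0.09, 2.05], [-2.69, 2.69]. Speed limits (rad/s): [2.57, 2.57, 3.14, 3.14, 3.14, 3.14, 3.14].

### API

Orientations are given as a rotation vector (axis times angle).
In Python, from workcell import status, vision, job, robot gives the robot as it stands. The module is installed in compiled form; this text tells all that it offers.
- The arm moves only by the shell command python3 -m pendant 'ROWS' [FORCE]. ROWS is text: rows parted by semicolons, each of 7 numbers parted by spaces: the shift along the tool's x, y, z as a fraction of full scale, then the turn, a rotation vector about the tool's x, y, z as a fraction of full scale, then the opening in per cent of the stroke, from 0 (shut) to 100 (fully open). A call has 1 to 20 rows; each row is the pose to reach, as a shift and turn from the pose commanded when the call began, along the tool's axes at that moment; what a row does not reach only later rows make up. Full scale, the value 1, is 20 cm for a shift and pi/2 rad for a turn. A row lasts 1/8 s, in which the tool goes at most 62.5 mm and 10.7 degrees, less where a joint would pass 70% of its speed; a pose out of reach is approached as far as the arm can. A call with a number of a shift or a turn outside -1 to 1 is refused whole. A call with a gripper value outside its range is refused whole. The fingers move at their own pace and stop on an object; FORCE is the grip in N (left out, the last holds). Time passes only in rows, so rows that repeat a pose let the fingers close. It gives the time, the measured TCP pose, the force and the opening at its end, in the units of the state.
- status.state(): the state, without advancing time (a new reading comes with each control period).
- vision.camera(name): name is "side" or "top"; returns a dict with "color" (420x560x3 uint8, red, green, blue), "z_map" (420x560 float32, mm along the optical axis (not along the pixel's ray), 0 where there is no reading), "intrinsics" (3x3 intrinsics, pixels), "world_to_cam" (4x4, takes a point from world to camera coordinates). Camera axes: x right, y down, z forward; pixel columns grow to the right and rows downward; lengths in mm; the calibration is good to about 2 mm. A picture is of the moment at which its call begins.
- job.hand_in(): hands the job in, once; it reports no verdict.
The state is a dict: "time": time; "joint_positions": joint angles; "joint_vel": joint speeds; "effort": joint torques, N m; "position": TCP position; "eef_rot": TCP orientation; "ft_force": force on the tool from outside, world axes, zero at the start; "ft_torque": the same for the moment, N m; "finger_gap": finger opening in mm.
Only numpy, scipy, OpenCV 4.12 (cv2) and the standard library are available. Lean on these libraries where they do the work, as an engineer would, in place of code of your own. Each camera call takes 0.05 s, during which the arm holds its last target.

### The job

Turn the banding wheel counterclockwise (seen from above) by pushing one of its upright pegs until the lug on its rim rests fully home against the stop, pushing gently - the robot must never press on the wheel with more than 25 N. Then take the lock pin from its wooden rest and put it down through the hole in the stop and the hole in the lug until its collar lies on the stop. Leave the dish lying on the wheel and do not disturb the cup, the jar or the glass cutter.

Things in the scene. Friction and masses are not known exactly. Their poses are not given: they have to be found in the camera images.
- wheel_base: fixed round foot of the banding wheel, 156 mm across; origin on the wheel's axis at the work surface, z up. The wheel on it is an aluminium disc, 200 mm across, its top 36 mm above the surface, with three upright pegs and one lug. It turns stiffly (about 2.5 N at a peg) and stays where it is left
- axis_top (a point): point on the wheel's axis 54 mm above the surface, level with the top of the STOP: a fixed grey steel bracket, clamped at the rim at an angle that was not measured. Its plate, 46 mm wide and 14 mm thick, reaches inward over the lug, from 190 to 105 mm from the axis, with a 13 mm hole at 120 mm; when the lug is home this hole lies right over the lug's hole
- wheel (a joint): angle of the wheel (rad), growing counterclockwise seen from above; at 0 the lug points along the x axis of wheel_base. Starts between -1.7 and -0.9. The lug's leading side meets the stop's block somewhere between -0.25 and +0.25: find it by feel (rigid, gives less than 1 mm)
- lug_hole (a point): centre of the 13 mm vertical hole in the wheel's lug, on the lug's top face (36 mm above the surface). The lug is a steel plate 36 mm wide and 10 mm thick that sticks out to 142 mm from the axis
- push_peg (a point): middle (58 mm above the surface) of the upright steel peg opposite the lug. The three pegs are 14 mm in diameter, reach from the disc's top to 81 mm above the surface, and stand 85 mm from the axis, 120 degrees apart; the lug lies half-way between the other two
- pin_grip (a point): centre of the knob of the lock pin (dark steel knob, 16 mm diameter, 30 mm high, to grip from above). Below the knob come a collar, 22 mm diameter and 4 mm thick, and a shank of 10 mm diameter, 40 mm long, its last 6 mm tapered; the collar's underside is 19 mm and the tip 59 mm below this point. z points up along the pin. 60 g
- pin_rest: fixed wooden block, 56 x 56 x 50 mm high, with the pin standing in its 13 mm hole, 44 mm deep, collar on the block's top. Origin at the middle of its underside
- dish: round white dish, 79 mm across, 18 mm high, lying on the middle of the wheel; origin at the centre of its underside
- cup: plastic mixing cup, 71 mm across, 56 mm high, beyond the wheel to the left; origin at the centre of its underside
- jar: glass jar with white lid, 60 mm across, 88 mm high, beyond the wheel to the right; origin at the centre of its underside
- cutter: glass cutter with a wooden handle, 129 mm long, 12 mm thick, lying to the right of the wheel; origin at its middle on the underside
There are look-alikes about, which are no part of the job. What is shaped like the dish but yellow is not meant.

How it is judged (in metres and radians):
At the end, for the whole second after the job is handed in: The lock pin stands upright (within 0.12 rad) through the stop and the lug: its knob is within 4.5 mm of the lug's hole seen from above and 70 to 76 mm above the surface (73 mm with the collar lying on the stop's plate). The dish still lies on the wheel, within 30 mm of its axis (horizontal distance between pin_grip and lug_hole below 0.0045 m and height (world z) of pin_grip between 0.07 and 0.076 m and angle between pin_grip's own z axis and vertical below 0.12 rad and z of dish in the frame of wheel_base above 0.033 m and horizontal distance between dish and wheel_base below 0.03 m); the robot touches nothing.
It fails at once if the robot presses on the wheel with more than 25 N (contact force between any of the arm, the fingers and wheel_base above 25 N).
It fails at once if the cup, the jar or the glass cutter is shifted by more than 20 mm (distance of any of cup, jar, cutter from where it was at the start of the episode above 0.02 m).
It also fails if it takes over 72 s, if anything falls off the work surface, if the arm or the gripper's body presses on something with over 40 N, if the wrist force passes 120 N, or if a joint passes its speed limit or range.

## Working session

There is one attempt and no reset: what is moved stays moved. The work goes in short steps, Python scripts to look and compute and a shell command to move; the robot and the scene stay as the last step left them, time stands still between calls to the robot, and variables do not carry over. Pictures are saved under pics/ and viewed, and the job is handed in when it is done.

```bash
ls; mkdir -p pics; cat > h.py <<'E'
import numpy as np,cv2
from workcell import status,vision,job,robot
from scipy.spatial.transform import Rotation as R
def snap(n):
    c=vision.camera(n); np.savez(f'{n}.npz',**c); return c
def load(n): return dict(np.load(f'{n}.npz'))
def px2w(c,u,v,z=None,depth=None):
    K=c['intrinsics'];T=np.linalg.inv(c['world_to_cam'])
    r=np.linalg.inv(K)@[u,v,1]
    if z is None:
        d=depth if depth else c['z_map'][int(round(v)),int(round(u))]
        return (T@np.r_[r*d,1])[:3]
    o=T[:3,3];d=T[:3,:3]@r
    return o+d*(z-o[2])/d[2]
def w2px(c,p):
    q=c['world_to_cam']@np.r_[p,1]; q=c['intrinsics']@q[:3]; return q[:2]/q[2]
def save(c,name,crop=None,s=1):
    im=c['color'][:,:,::-1]
    if crop: x0,y0,x1,y1=crop; im=im[y0:y1,x0:x1]
    im=cv2.resize(im,None,fx=s,fy=s,interpolation=cv2.INTER_CUBIC); cv2.imwrite('pics/'+name,im)
E
python3 - <<'E'
from h import *
print(status.state(), robot.tip_reach)
for n in('side','top'):
    c=snap(n);save(c,n+'0.png',s=1.4);print(np.round(np.linalg.inv(c['world_to_cam']),3),c['intrinsics'])
E
```

```text
pics
{'time': 0.0, 'joint_positions': array([-1.13390737,  0.32184226, -0.07007882,  1.45168391,  0.02257264,
        1.37081056, -0.05690443]), 'joint_vel': array([-9.91224944e-04, -1.45803525e-04, -2.22675418e-06,  6.13547890e-04,
       -5.01419113e-04, -7.04932547e-04,  3.07512008e-03]), 'effort': array([ 1.59384781e-03, -4.93602204e+01, -3.81141538e-01, -3.14326322e+01,
        1.31760619e-02,  1.16313531e-02, -2.35494078e-06]), 'position': array([266.52386552, 592.27408622, 244.20645321]), 'eef_rot': array([-6.59085531e-01, -3.07133215e+00,  3.02841167e-03]), 'ft_force': array([-0.50387201, -0.78681136,  0.26283075]), 'ft_torque': array([ 0.01573293,  0.06437279, -0.04189504]), 'finger_gap': 85.40292429790698} 14.0
[[-9.830000e-01 -7.500000e-02  1.690000e-01  3.719210e+02]
 [-1.850000e-01  4.280000e-01 -8.850000e-01  1.320146e+03]
 [-6.000000e-03 -9.010000e-01 -4.340000e-01  7.140580e+02]
 [ 0.000000e+00  0.000000e+00  0.000000e+00  1.000000e+00]] [[534.4714805    0.         276.5985109 ]
 [  0.         534.4714805  218.18242812]
 [  0.           0.           1.        ]]
[[ 1.000000e-02 -9.840000e-01  1.790000e-01  3.975630e+02]
 [-1.000000e+00 -1.500000e-02 -2.600000e-02 -2.248400e+01]
 [ 2.800000e-02 -1.780000e-01 -9.840000e-01  1.198109e+03]
 [ 0.000000e+00  0.000000e+00  0.000000e+00  1.000000e+00]] [[492.59532203   0.         281.04661229]
 [  0.         492.59532203 213.05853738]
 [  0.           0.           1.        ]]
```

View pics/side0.png

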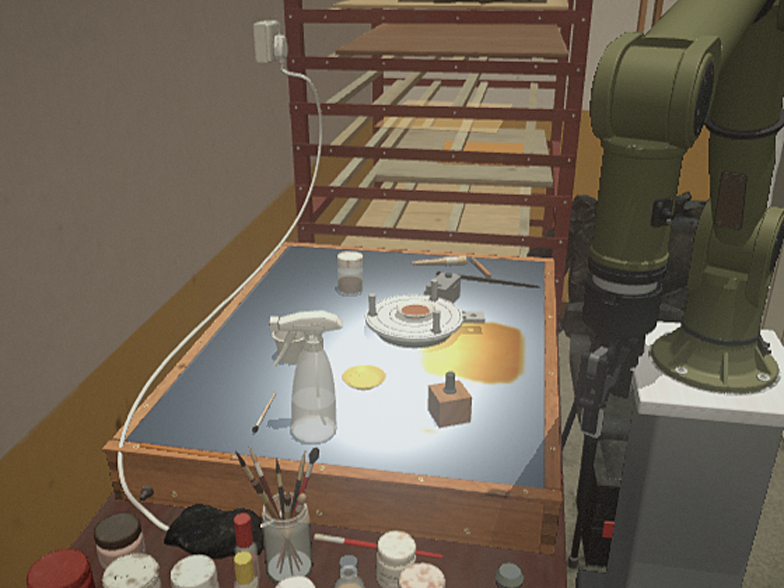

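View pics/top0.png

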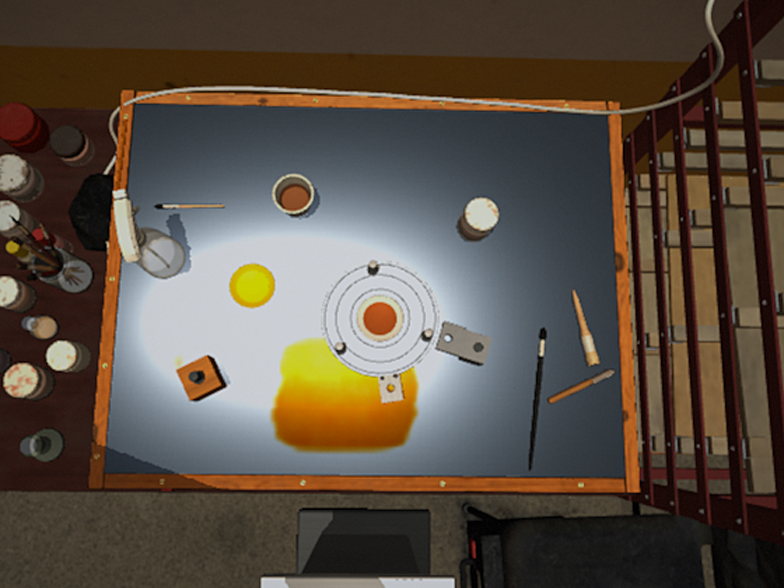

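Top view (1.4x): wheel centre at (380,318), lug pointing toward the robot at (390,388), stop at (465,340), wooden rest with pin at (197,377). The white dish with brown inside is at (380,318) and the yellow look-alike at (252,286). Cup at (294,195), jar at (480,215), and the cutter is among the tools on the right. Next, close crops.

```bash
python3 - <<'E'
from h import *
c=load('top');save(c,'t1.png',(215,170,365,300),5);save(c,'t2.png',(115,240,175,295),8)
s=load('side');save(s,'s1.png',(245,180,395,310),5)
E
```

```text
(no output)
```

View pics/t1.png

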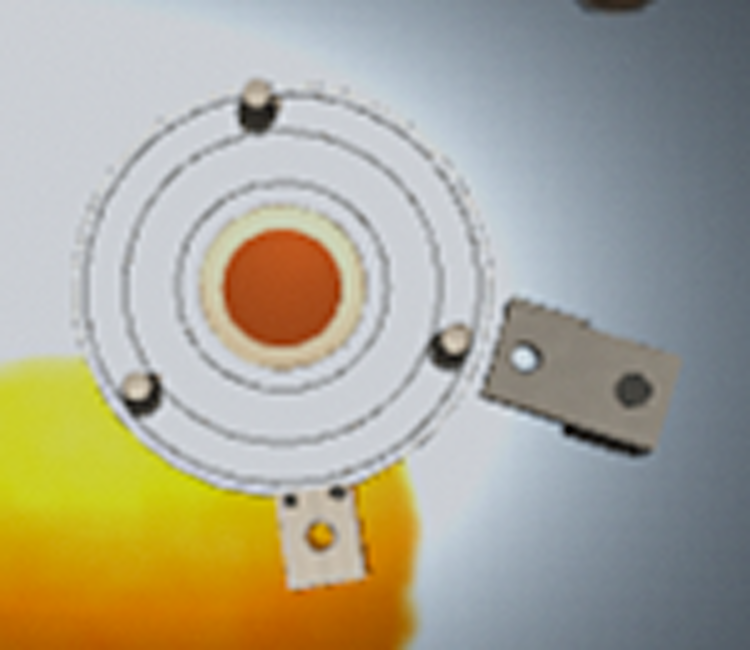

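View pics/t2.png

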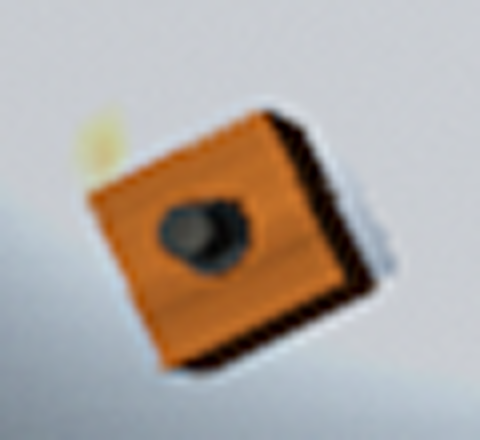

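View pics/s1.png

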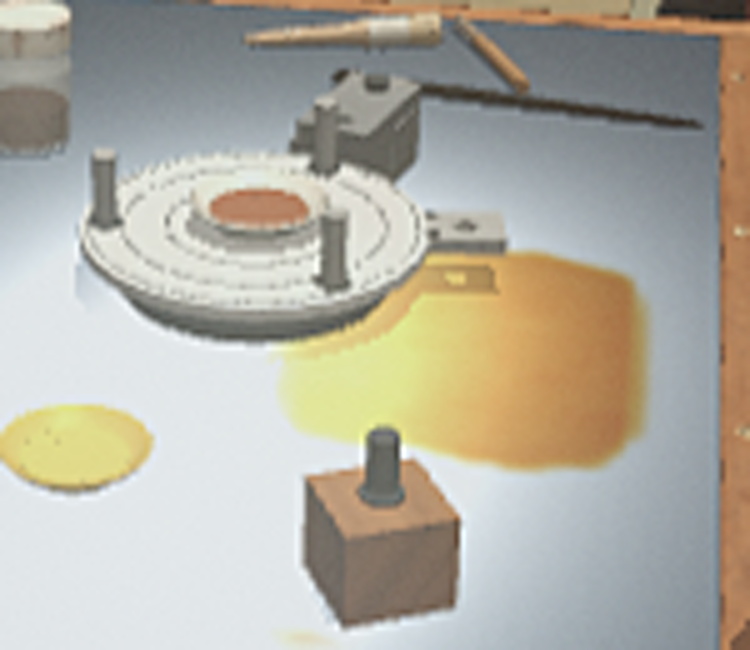

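```bash
python3 - <<'E'
from h import *
c=load('top')
f=lambda x,y,s,x0,y0,z:px2w(c,(x+.5)/s-.5+x0,(y+.5)/s-.5+y0,z)
P=[f(*p,5,215,170,81) for p in[(257,94),(454,337),(140,387)]]
cen=np.mean(P,0);print('pegs',np.round(P,1),'centre',cen)
for p in P: print(np.linalg.norm((p-cen)[:2]),np.degrees(np.arctan2(*(p-cen)[1::-1])))
for n,x,y,z in[('lug',321,535,36),('stop',525,357,54),('bolt',634,389,54),('dish',282,287,54)]:
    p=f(x,y,5,215,170,z);d=p-cen;print(n,p,np.linalg.norm(d[:2]),np.degrees(np.arctan2(d[1],d[0])))
k=f(188,233,8,115,240,84);print('pin',k)
for q in[(93,197),(265,112),(345,280),(168,367)]:print(f(*q,8,115,240,50))
s=load('side')
g=lambda x,y,z:px2w(s,(x+.5)/5-.5+245,(y+.5)/5-.5+180,z)
print('side knob top',g(383,432,84)); print('collar',g(383,500,50))
print('side pegs',g(104,153,81),g(327,99,81),g(336,212,81),'lug',g(466,226,36))
st=status.state();print(R.from_rotvec(st['eef_rot']).as_matrix().round(3))
E
```

```text
pegs [[ 658.1  -16.4   81. ]
 [ 545.5 -108.3   81. ]
 [ 520.7   34.6   81. ]] centre [574.75131202 -30.04191404  81.        ]
84.43440374043699 9.27944426490005
83.54852242325633 -110.4872251755762
84.29099229192478 129.91699456266235
lug [457.12081766 -49.42595592  36.        ] 119.21692113210442 -170.6424647506901
stop [ 540.10039123 -143.7124479    54.        ] 118.8346606820112 -106.95313172865907
bolt [ 525.72024166 -194.79423043   54.        ] 171.89348916139494 -106.57325471851009
dish [571.63458097 -29.44486962  54.        ] 3.1734010971755815 169.155729881865
pin [468.63596467 266.50479291  84.        ]
[480.80847968 303.12247358  50.        ]
[505.94695713 255.33488005  50.        ]
[457.88141844 229.69138058  50.        ]
[432.57430269 278.66156518  50.        ]
side knob top [470.25425434 266.89251931  84.        ]
collar [468.80398128 270.73602278  50.        ]
side pegs [659.02750609 -14.41806652  81.        ] [ 545.21836703 -110.72567586   81.        ] [520.97146299  37.90674843  81.        ] lug [456.54205818 -48.03257543  36.        ]
[[-0.912  0.41  -0.001]
 [ 0.41   0.912 -0.002]
 [-0.    -0.002 -1.   ]]
```

```bash
cat >> h.py <<'E'
C=np.array([574.75,-30.0])
def plan(targets,start=None):
    """targets: (x,y,z,yaw_deg of tool y axis); prints tool fractions from start pose"""
    st=status.state()
    p=np.array(st['position']);Rm=R.from_rotvec(st['eef_rot']).as_matrix()
    print('t',round(st['time'],2),'p',p.round(1),'yaw',np.degrees(np.arctan2(Rm[1,1],Rm[0,1])).round(2),'F',np.round(st['ft_force'],1),'gap',round(st['finger_gap'],1),'q',st['joint_positions'].round(2))
    if start is not None:
        p=np.array(start[:3]); a=np.radians(start[3]);
        Rm=np.array([[-np.sin(a),np.cos(a),0],[np.cos(a),np.sin(a),0],[0,0,-1.]])
    for x,y,z,w in targets:
        d=Rm.T@(np.array([x,y,z])-p)/200
        a=np.radians(w);Rt=np.array([[-np.sin(a),np.cos(a),0],[np.cos(a),np.sin(a),0],[0,0,-1.]])
        r=R.from_matrix(Rm.T@Rt).as_rotvec()/(np.pi/2)
        print(np.r_[d,r].round(3))
E
python3 - <<'E'
from h import *
c=load('top')
for u,v in[(160,250),(125,220),(122,195),(130,255),(165,235)]:
    print(px2w(c,u/1.4,v/1.4))
a=np.radians(39.9)
plan([(400,480,245,65.8),(480,240,230,50),(555,63.5,150,39.9),(555,63.5,70,39.9)])
E
```

```text
[665.8046547  322.00221251 120.30366621]
[687.27904983 346.60330022 212.34775839]
[726.92281402 355.68298768 207.92859508]
[636.23642129 337.60937499 205.88539114]
[698.06812596 324.39304964  92.92399203]
t 0.1 p [266.5 592.3 244.3] yaw 65.78 F [ 0.2 -0.4  0.2] gap 85.3 q [-1.13  0.32 -0.07  1.45  0.02  1.37 -0.06]
[-0.839 -0.238 -0.003 -0.001  0.    -0.   ]
[-1.696e+00 -1.169e+00  7.400e-02 -1.000e-03  0.000e+00  1.750e-01]
[-2.400e+00 -1.819e+00  4.750e-01 -1.000e-03  0.000e+00  2.880e-01]
[-2.400e+00 -1.818e+00  8.750e-01 -1.000e-03  0.000e+00  2.880e-01]
```

```bash
python3 -m pendant '-0.3 -0.18 0 0 0 0.05 0;-0.6 -0.36 0 0 0 0.1 0;-0.9 -0.54 0 0 0 0.15 0;-1 -0.6 0 0 0 0.15 0;-1 -0.6 0 0 0 0.15 0' 40
python3 - <<'E'
from h import *
plan([(480,240,235,50),(555,63.5,235,39.9),(555,63.5,70,39.9)])
E
```

```text
time: 0.72
position: [403.3, 396.7, 245.2]
eef_rot: [1.028, 2.967, -0.002]
ft_force: [0.0, -0.3, -0.5]
finger_gap: -0.1
t 0.72 p [403.3 396.7 245.2] yaw 51.79 F [ 0.  -0.3 -0.5] gap -0.1 q [-0.9   0.14  0.08  1.67 -0.01  1.33  0.09]
[-0.786 -0.378  0.053 -0.     0.001  0.02 ]
[-1.626e+00 -8.400e-01  5.500e-02 -0.000e+00  1.000e-03  1.320e-01]
[-1.625e+00 -8.390e-01  8.800e-01 -0.000e+00  1.000e-03  1.320e-01]
```

```bash
python3 -m pendant '-0.3 -0.15 0 0 0 0.02 0;-0.6 -0.3 0 0 0 0.05 0;-0.9 -0.46 0.05 0 0 0.08 0;-1 -0.52 0.05 0 0 0.1 0;-1 -0.52 0.05 0 0 0.13 0'
python3 - <<'E'
from h import *
plan([(555,63.5,235,39.9),(555,63.5,110,39.9),(555,63.5,70,39.9)])
E
```

```text
time: 1.35
position: [495.4, 193.5, 234.9]
eef_rot: [1.323, 2.849, -0.002]
ft_force: [-0.5, 0.6, -0.1]
finger_gap: -0.2
t 1.35 p [495.4 193.5 234.9] yaw 40.18 F [-0.5  0.6 -0.1] gap -0.2 q [-0.67  0.07  0.27  1.77 -0.02  1.3   0.3 ]
[-0.689 -0.192  0.    -0.001  0.     0.003]
[-0.688 -0.191  0.625 -0.001  0.     0.003]
[-0.688 -0.191  0.825 -0.001  0.     0.003]
```

```bash
python3 -m pendant '-0.3 -0.08 0 0 0 0 0;-0.6 -0.16 0.1 0 0 0 0;-0.69 -0.19 0.3 0 0 0 0;-0.69 -0.19 0.5 0 0 0 0;-0.69 -0.19 0.65 0 0 0 0;-0.69 -0.19 0.75 0 0 0 0;-0.69 -0.19 0.82 0 0 0 0;-0.69 -0.19 0.82 0 0 0 0'
python3 - <<'E'
from h import *
plan([])
c=snap('side');save(c,'s2.png',(200,130,400,290),4)
E
```

```text
time: 2.35
position: [554.6, 67.8, 70.3]
eef_rot: [-1.311, -2.853, 0.002]
ft_force: [1.2, -0.5, 0.1]
finger_gap: -0.5
t 2.35 p [554.6  67.8  70.3] yaw 40.64 F [ 1.2 -0.5  0.1] gap -0.5 q [-0.49  0.29  0.37  1.88 -0.13  0.99  0.64]
```

View pics/s2.png

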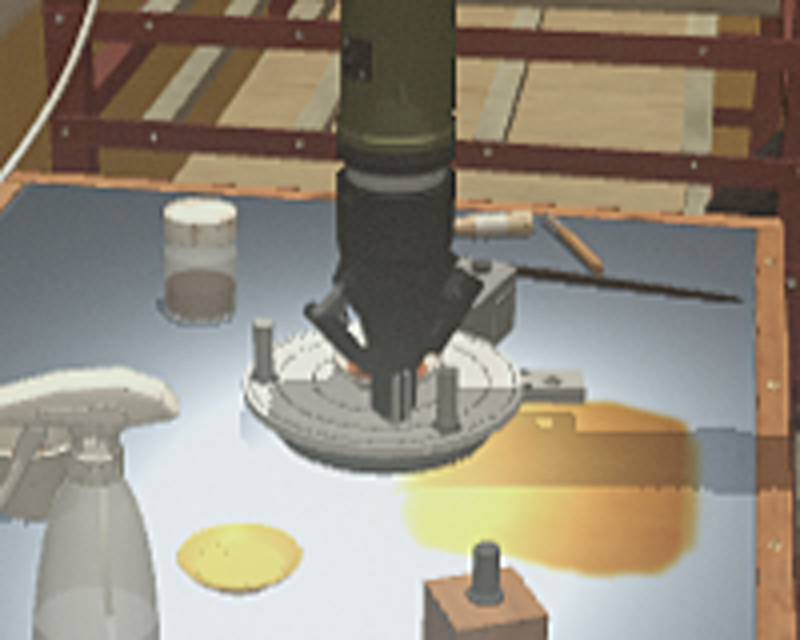

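```bash
python3 -m pendant '0 -0.03 0 0 0 0 0;0 -0.06 0 0 0 0 0;0 -0.08 0 0 0 0 0;0 -0.1 0 0 0 0 0;0 -0.1 0 0 0 0 0;0 -0.1 0 0 0 0 0'
python3 - <<'E'
from h import *
plan([])
E
```

```text
time: 3.15
position: [540.3, 54.2, 71.4]
eef_rot: [1.313, 2.854, 0.001]
ft_force: [0.2, -0.6, -0.1]
finger_gap: -0.1
t 3.15 p [540.3  54.2  71.4] yaw 40.58 F [ 0.2 -0.6 -0.1] gap -0.1 q [-0.48  0.26  0.38  1.92 -0.11  0.98  0.65]
```

```bash
cat >> h.py <<'E'
def arc(phis,b=27.6,z=71.4,r=85,start=None):
    T=[]
    for f in phis:
        a=np.radians(f); q=C+r*np.array([np.cos(a),np.sin(a)])+b*np.array([np.sin(a),-np.cos(a)])
        T.append((*q,z,f-90))
    plan(T,start)
def phi_now(b=27.6):
    st=status.state();d=np.array(st['position'][:2])-C
    return np.degrees(np.arctan2(d[1],d[0]))+np.degrees(np.arctan2(b,85))
E
python3 - <<'E'
from h import *
print(phi_now());arc(range(131,146,1))
E
```

```text
130.22255050703978
t 3.15 p [540.3  54.2  71.4] yaw 40.58 F [ 0.2 -0.6 -0.1] gap -0.1 q [-0.48  0.26  0.38  1.92 -0.11  0.98  0.65]
[-0.006 -0.008  0.     0.     0.    -0.005]
[-0.004 -0.016  0.     0.     0.    -0.016]
[-0.001 -0.023  0.     0.     0.    -0.027]
[ 0.001 -0.031  0.     0.     0.    -0.038]
[ 0.002 -0.038  0.     0.     0.    -0.049]
[ 0.004 -0.046  0.     0.     0.    -0.06 ]
[ 0.006 -0.054  0.     0.     0.    -0.071]
[ 0.007 -0.061  0.     0.     0.    -0.082]
[ 0.009 -0.069  0.     0.     0.    -0.094]
[ 0.01  -0.077  0.     0.     0.    -0.105]
[ 0.011 -0.084  0.     0.     0.    -0.116]
[ 0.012 -0.092  0.     0.     0.    -0.127]
[ 0.013 -0.1    0.     0.     0.    -0.138]
[ 0.013 -0.108  0.     0.     0.    -0.149]
[ 0.014 -0.115  0.     0.     0.    -0.16 ]
```

```bash
python3 -m pendant '0 -0.008 0 0 0 0 0;0 -0.016 0 0 0 -0.01 0;0 -0.024 0 0 0 -0.02 0;0 -0.031 0 0 0 -0.03 0;0 -0.038 0 0 0 -0.04 0;0.002 -0.046 0 0 0 -0.05 0'
python3 -m pendant '0 0 0 0 0 0 0'
python3 - <<'E'
from h import *
print(phi_now())
c=snap('top');save(c,'t3.png',(215,170,365,300),5)
E
```

```text
time: 3.9
position: [532.8, 49.0, 71.4]
eef_rot: [-1.198, -2.904, -0.001]
ft_force: [0.7, 3.1, -0.8]
finger_gap: -0.1
time: 4.03
position: [532.8, 48.5, 71.4]
eef_rot: [-1.2, -2.903, -0.0]
ft_force: [0.5, 2.7, 0.1]
finger_gap: 0.4
136.10012747049646
```

View pics/t3.png

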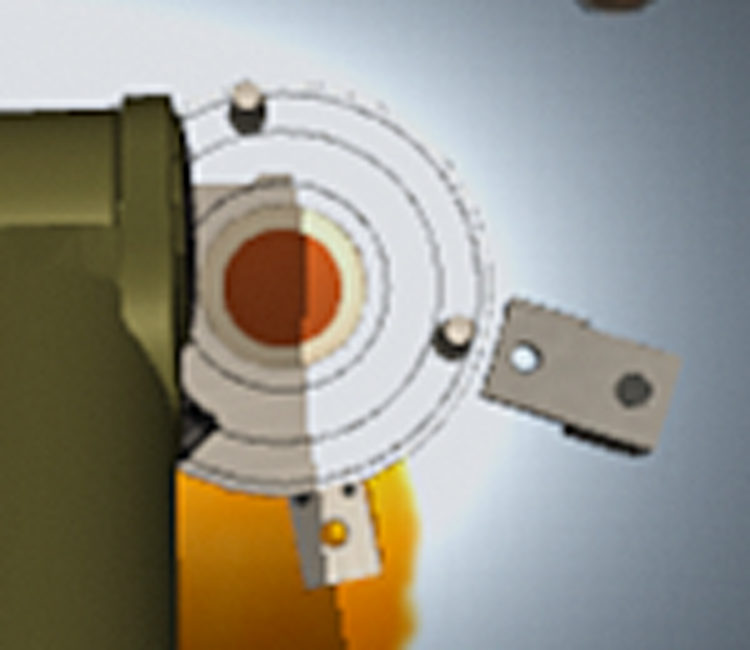

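```bash
python3 - <<'E'
from h import *
f=phi_now(24);print(f);arc(np.arange(2,40,2)+f,b=24)
E
```

```text
133.86758030344447
t 4.08 p [532.9  48.5  71.4] yaw 45.08 F [ 0.7  2.7 -0.7] gap 0.1 q [-0.47  0.24  0.37  1.94 -0.11  0.98  0.74]
[ 0.001 -0.016  0.     0.    -0.    -0.009]
[ 0.005 -0.031  0.     0.    -0.    -0.031]
[ 0.008 -0.046  0.     0.    -0.    -0.053]
[ 0.011 -0.061  0.     0.    -0.    -0.075]
[ 0.013 -0.076  0.     0.    -0.    -0.098]
[ 0.015 -0.092  0.     0.    -0.    -0.12 ]
[ 0.016 -0.107  0.     0.    -0.    -0.142]
[ 0.016 -0.122  0.     0.    -0.    -0.164]
[ 0.016 -0.138  0.     0.    -0.    -0.187]
[ 0.016 -0.153  0.     0.    -0.    -0.209]
[ 0.015 -0.169  0.     0.    -0.    -0.231]
[ 0.013 -0.184  0.     0.    -0.    -0.253]
[ 0.011 -0.199  0.     0.    -0.    -0.275]
[ 0.008 -0.214  0.     0.    -0.    -0.298]
[ 0.005 -0.229  0.     0.    -0.    -0.32 ]
[ 0.001 -0.244  0.     0.    -0.    -0.342]
[-0.003 -0.259  0.     0.    -0.    -0.364]
[-0.008 -0.274  0.     0.    -0.    -0.387]
[-0.013 -0.288  0.     0.    -0.    -0.409]
```

```bash
python3 -m pendant '0.002 -0.015 0 0 0 -0.01 0;0.005 -0.03 0 0 0 -0.03 0;0.008 -0.045 0 0 0 -0.05 0;0.011 -0.06 0 0 0 -0.075 0;0.013 -0.075 0 0 0 -0.1 0;0.015 -0.09 0 0 0 -0.12 0;0.016 -0.105 0 0 0 -0.14 0;0.016 -0.12 0 0 0 -0.16 0;0.016 -0.135 0 0 0 -0.185 0;0.016 -0.15 0 0 0 -0.21 0;0.015 -0.167 0 0 0 -0.23 0;0.013 -0.183 0 0 0 -0.25 0;0.011 -0.198 0 0 0 -0.275 0;0.008 -0.213 0 0 0 -0.3 0;0.005 -0.228 0 0 0 -0.32 0;0.001 -0.243 0 0 0 -0.34 0;-0.003 -0.258 0 0 0 -0.36 0'
python3 - <<'E'
from h import *
c=snap('top');save(c,'t4.png',(215,170,365,300),5)
f=phi_now(24);print(f);arc(np.arange(1,20,1)+f,b=24)
E
```

```text
time: 6.2
position: [497.1, 11.2, 71.4]
eef_rot: [0.34, 3.122, 0.0]
ft_force: [3.1, 1.7, 0.2]
finger_gap: 0.1
168.21828782262799
t 6.25 p [496.7  10.7  71.3] yaw 77.61 F [ 0.8  2.2 -0.2] gap -0.0 q [-0.39  0.16  0.33  2.03 -0.06  0.96  1.34]
[ 0.004 -0.007 -0.    -0.     0.    -0.018]
[ 0.005 -0.015 -0.    -0.     0.    -0.029]
[ 0.007 -0.022 -0.    -0.     0.    -0.04 ]
[ 0.009 -0.03  -0.    -0.     0.    -0.051]
[ 0.01  -0.037 -0.    -0.     0.    -0.062]
[ 0.011 -0.045 -0.    -0.     0.    -0.073]
[ 0.013 -0.052 -0.    -0.     0.    -0.085]
[ 0.014 -0.06  -0.    -0.     0.    -0.096]
[ 0.014 -0.068 -0.    -0.     0.    -0.107]
[ 0.015 -0.075 -0.    -0.     0.    -0.118]
[ 0.016 -0.083 -0.    -0.     0.    -0.129]
[ 0.016 -0.091 -0.    -0.     0.    -0.14 ]
[ 0.017 -0.098 -0.    -0.     0.    -0.151]
[ 0.017 -0.106 -0.    -0.     0.    -0.162]
[ 0.017 -0.114 -0.    -0.     0.    -0.173]
[ 0.017 -0.122 -0.    -0.     0.    -0.185]
[ 0.017 -0.129 -0.    -0.     0.    -0.196]
[ 0.016 -0.137 -0.    -0.     0.    -0.207]
[ 0.016 -0.145 -0.    -0.     0.    -0.218]
```

View pics/t4.png

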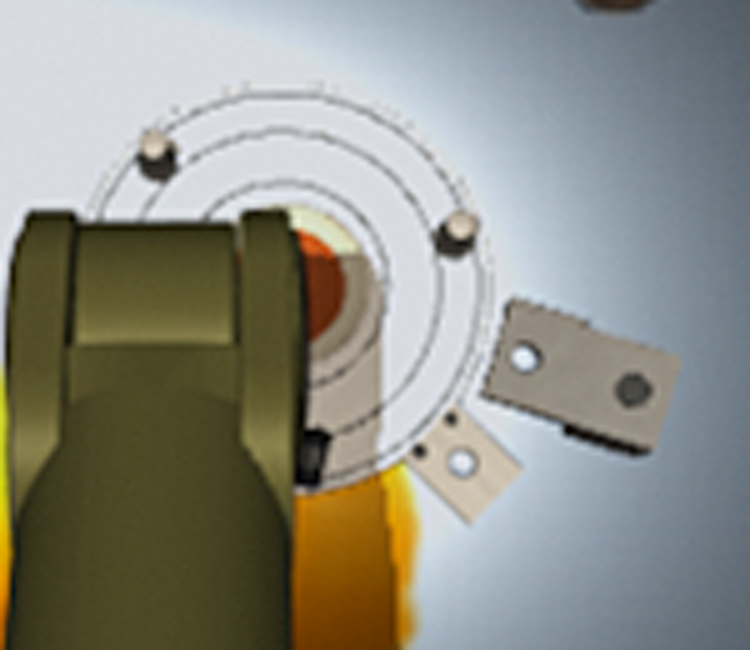

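```bash
cat >>h.py <<'E'
def ang(c,x,y,z,s=5,x0=215,y0=170):
    p=px2w(c,(x+.5)/s-.5+x0,(y+.5)/s-.5+y0,z);d=p[:2]-C
    return p.round(1),np.hypot(*d).round(1),np.degrees(np.arctan2(d[1],d[0])).round(2)
E
python3 - <<'E'
from h import *
c=load('top')
print(ang(c,154,145,81),ang(c,460,225,81),ang(c,462,462,36))
E
```

```text
(array([633.1,  30.8,  81. ]), np.float64(84.3), np.float64(46.19)) (array([ 597.6, -111. ,   81. ]), np.float64(84.2), np.float64(-74.23)) (array([ 492.1, -115.6,   36. ]), np.float64(119.0), np.float64(-134.0))
```

```bash
python3 -m pendant '0.005 -0.014 0 0 0 -0.03 0;0.008 -0.026 0 0 0 -0.045 0;0.01 -0.037 0 0 0 -0.06 0;0.012 -0.048 0 0 0 -0.08 0;0.014 -0.06 0 0 0 -0.095 0;0.015 -0.071 0 0 0 -0.115 0;0.016 -0.083 0 0 0 -0.13 0;0.017 -0.094 0 0 0 -0.145 0;0.017 -0.106 0 0 0 -0.16 0;0.017 -0.117 0 0 0 -0.18 0;0.017 -0.129 0 0 0 -0.195 0;0.016 -0.141 0 0 0 -0.21 0;0.016 -0.15 0 0 0 -0.225 0;0.016 -0.158 0 0 0 -0.235 0;0.016 -0.158 0 0 0 -0.235 0'
python3 - <<'E'
from h import *
c=snap('top');save(c,'t5.png',(215,170,365,300),5)
f=phi_now(24);print(f);arc(np.arange(.5,10,.5)+f,b=24)
E
```

```text
time: 8.12
position: [486.8, -19.0, 71.3]
eef_rot: [0.236, -3.132, 0.0]
ft_force: [1.4, 1.3, 0.4]
finger_gap: -0.1
188.64905596231733
t 8.18 p [486.7 -19.   71.2] yaw 98.61 F [0.5 0.7 0.5] gap -0.0 q [-0.32  0.14  0.33  2.05 -0.06  0.96  1.75]
[-0.001 -0.004 -0.001 -0.    -0.    -0.006]
[ 0.    -0.008 -0.001 -0.    -0.    -0.012]
[ 0.001 -0.012 -0.001 -0.    -0.    -0.017]
[ 0.002 -0.015 -0.001 -0.    -0.    -0.023]
[ 0.003 -0.019 -0.001 -0.    -0.    -0.028]
[ 0.004 -0.023 -0.001 -0.    -0.    -0.034]
[ 0.005 -0.027 -0.001 -0.    -0.    -0.039]
[ 0.005 -0.03  -0.001 -0.    -0.    -0.045]
[ 0.006 -0.034 -0.001 -0.    -0.    -0.05 ]
[ 0.007 -0.038 -0.001 -0.    -0.    -0.056]
[ 0.008 -0.042 -0.001 -0.    -0.    -0.062]
[ 0.008 -0.046 -0.001 -0.    -0.    -0.067]
[ 0.009 -0.049 -0.001 -0.    -0.    -0.073]
[ 0.01  -0.053 -0.001 -0.    -0.    -0.078]
[ 0.01  -0.057 -0.001 -0.    -0.    -0.084]
[ 0.011 -0.061 -0.001 -0.    -0.    -0.089]
[ 0.011 -0.065 -0.001 -0.    -0.    -0.095]
[ 0.012 -0.068 -0.001 -0.    -0.    -0.1  ]
[ 0.012 -0.072 -0.001 -0.    -0.    -0.106]
```

View pics/t5.png

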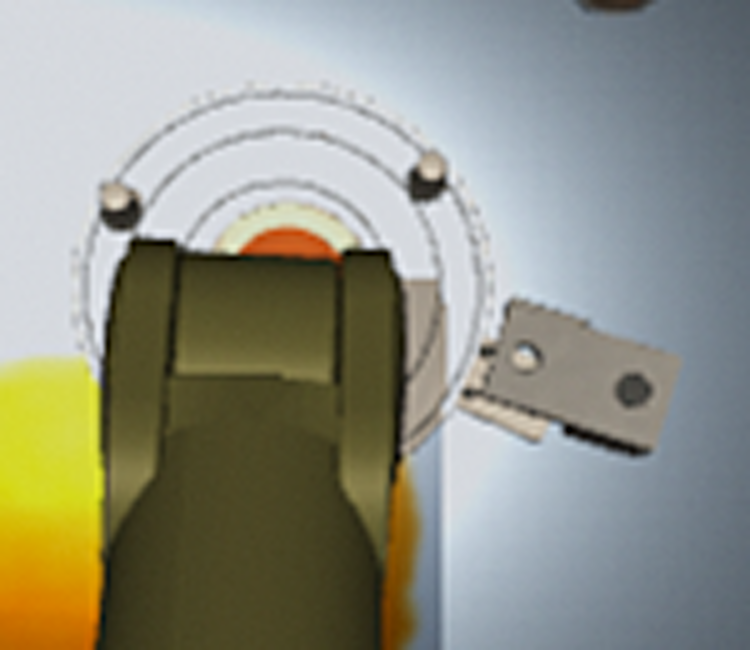

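```bash
python3 -m pendant '0 -0.005 0 0 0 -0.006 0;0 -0.009 0 0 0 -0.012 0;0.001 -0.013 0 0 0 -0.017 0;0.002 -0.017 0 0 0 -0.023 0;0.003 -0.021 0 0 0 -0.028 0;0.004 -0.025 0 0 0 -0.034 0;0.005 -0.029 0 0 0 -0.039 0'
python3 -m pendant '0.001 -0.004 0 0 0 -0.006 0'
python3 -m pendant '0.001 -0.004 0 0 0 -0.006 0'
python3 -m pendant '0.001 -0.004 0 0 0 -0.006 0'
```

```text
time: 9.05
position: [486.5, -24.7, 71.2]
eef_rot: [0.333, -3.123, -0.0]
ft_force: [-1.7, 3.3, 0.2]
finger_gap: 0.3
time: 9.18
position: [486.5, -25.5, 71.2]
eef_rot: [0.348, -3.122, -0.0]
ft_force: [-2.7, 1.9, 0.5]
finger_gap: 0.2
time: 9.3
position: [486.6, -26.3, 71.2]
eef_rot: [0.362, -3.12, -0.0]
ft_force: [-1.8, 1.9, -0.2]
finger_gap: 0.0
time: 9.43
position: [486.6, -27.1, 71.2]
eef_rot: [0.377, -3.119, -0.0]
ft_force: [-2.0, 2.3, -0.7]
finger_gap: -0.1
```

```bash
python3 - <<'E'
from h import *
c=snap('top');save(c,'t6.png',(265,170,365,270),7)
print(phi_now(24))
E
```

```text
193.96290032944302
```

View pics/t6.png

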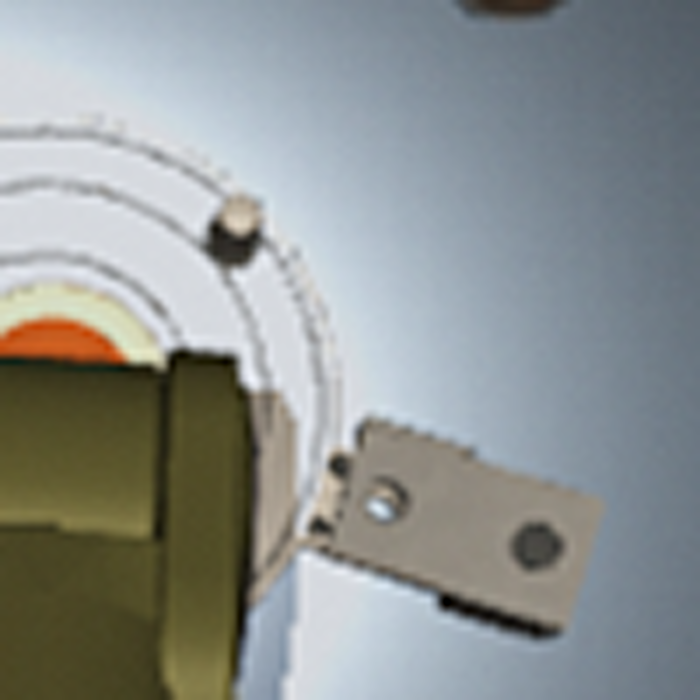

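Nearly home: the bright through-gap at (380,507) still lies off-centre in the stop hole at (385,500). I continue by feel.

```bash
for i in 1; do :; done
python3 -m pendant '0.001 -0.004 0 0 0 -0.005 0'
python3 -m pendant '0.001 -0.004 0 0 0 -0.005 0'
python3 -m pendant '0.001 -0.003 0 0 0 -0.004 0'
python3 - <<'E'
from h import *
print(phi_now(24), status.state()['ft_force'])
E
```

```text
time: 9.6
position: [486.6, -27.9, 71.2]
eef_rot: [0.389, -3.117, -0.0]
ft_force: [-2.5, 1.2, -0.4]
finger_gap: 0.3
time: 9.72
position: [486.6, -28.7, 71.2]
eef_rot: [0.402, -3.116, -0.0]
ft_force: [-1.8, 2.2, -1.4]
finger_gap: -0.0
time: 9.85
position: [486.7, -29.4, 71.3]
eef_rot: [-0.411, 3.115, 0.0]
ft_force: [-2.9, 3.3, -1.2]
finger_gap: -0.0
195.3629121023249 [-2.90898805  3.32707751 -1.24707389]
```

```bash

python3 -m pendant '0 -0.002 0 0 0 -0.003 0'
python3 -m pendant '0 -0.002 0 0 0 -0.003 0'
python3 -m pendant '0 -0.002 0 0 0 -0.003 0'
```

```text
time: 9.98
position: [486.6, -29.4, 71.2]
eef_rot: [0.418, -3.113, -0.001]
ft_force: [-2.6, 3.0, -0.2]
finger_gap: 0.1
time: 10.1
position: [486.6, -29.5, 71.2]
eef_rot: [0.426, -3.112, -0.001]
ft_force: [-3.9, 4.4, 0.4]
finger_gap: 0.1
time: 10.22
position: [486.5, -29.5, 71.2]
eef_rot: [0.434, -3.11, -0.002]
ft_force: [-3.7, 5.1, 0.1]
finger_gap: 0.1
```

```bash

python3 -m pendant '0 -0.003 0 0 0 0 0'
python3 -m pendant '0 -0.003 0 0 0 0 0'
python3 - <<'E'
from h import *
c=snap('top');save(c,'t7.png',(265,170,365,270),7)
print(phi_now(24), status.state()['ft_force'])
E
```

```text
time: 10.35
position: [486.5, -29.6, 71.2]
eef_rot: [0.434, -3.11, -0.003]
ft_force: [-5.1, 6.8, 1.7]
finger_gap: 0.0
time: 10.48
position: [486.5, -29.6, 71.2]
eef_rot: [0.434, -3.11, -0.004]
ft_force: [-4.3, 7.8, 1.9]
finger_gap: 0.0
195.49525953857642 [-4.71407474  7.88822799  1.73442063]
```

View pics/t7.png

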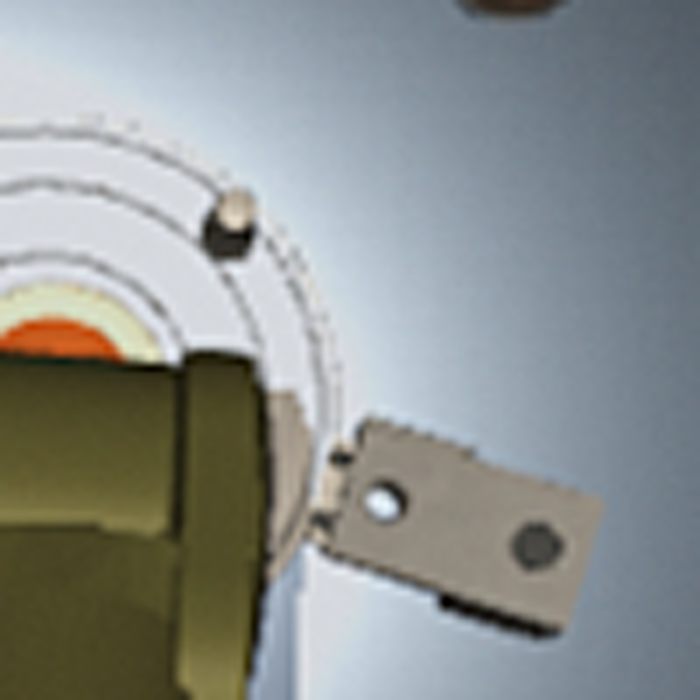

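```bash

python3 -m pendant '0 0.02 0 0 0 0 0;0 0.08 0 0 0 0 0;0 0.1 -0.1 0 0 0 0;0 0.1 -0.35 0 0 0.05 0;0 0.2 -0.6 0 0 0.15 50;0 0.4 -0.65 0 0 0.25 100;0 0.6 -0.65 0 0 0.35 100;0 0.6 -0.65 0 0 0.45 100;0 0.6 -0.65 0 0 0.55 100;0 0.6 -0.65 0 0 0.55 100'
python3 - <<'E'
from h import *
c=snap('top');save(c,'t8.png',(215,170,365,300),5)
plan([(469.4,266.7,200,10),(469.4,266.7,110,10),(469.4,266.7,71,10)])
E
```

```text
time: 11.78
position: [455.0, 83.9, 201.7]
eef_rot: [0.907, 3.006, 0.001]
ft_force: [-0.2, -0.5, -0.1]
finger_gap: 85.3
t 11.82 p [454.9  83.8 201.6] yaw 56.49 F [ 0.1 -0.4 -0.1] gap 85.3 q [-0.44 -0.06  0.19  1.96  0.01  1.23  0.74]
[0.445 0.802 0.008 0.001 0.    0.517]
[0.445 0.802 0.458 0.001 0.    0.517]
[0.445 0.802 0.653 0.001 0.    0.517]
```

View pics/t8.png

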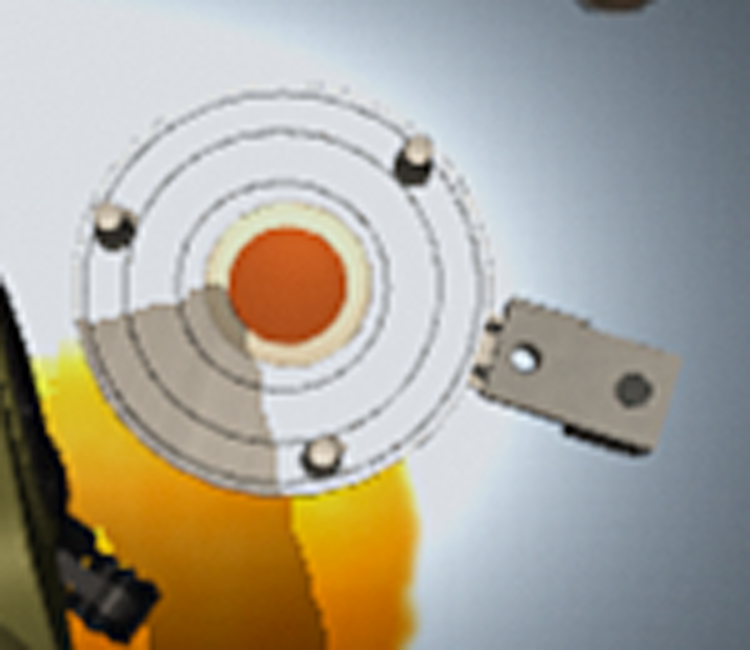

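```bash
python3 - <<'E'
from h import *
c=load('top')
print(ang(c,417,150,81),ang(c,114,215,81),ang(c,322,447,81),ang(c,525,357,54))
E
python3 -m pendant '0.15 0.27 0 0 0 0.1 100;0.3 0.54 0 0 0 0.2 100;0.44 0.8 0 0 0 0.3 100;0.445 0.802 0 0 0 0.4 100;0.445 0.802 0.1 0 0 0.5 100;0.445 0.802 0.2 0 0 0.517 100;0.445 0.802 0.3 0 0 0.517 100;0.445 0.802 0.3 0 0 0.517 100'
python3 - <<'E'
from h import *
c=snap('side');save(c,'s3.png',(245,180,395,310),5)
plan([(469.4,266.7,110,10),(469.4,266.7,71,10)])
E
```

```text
(array([632.7, -91. ,  81. ]), np.float64(84.1), np.float64(-46.49)) (array([599.9,  48.4,  81. ]), np.float64(82.4), np.float64(72.21)) (array([494.4, -48.4,  81. ]), np.float64(82.4), np.float64(-167.09)) (array([ 540.1, -143.7,   54. ]), np.float64(118.9), np.float64(-106.95))
time: 12.82
position: [468.7, 265.9, 139.9]
eef_rot: [-2.021, -2.404, 0.005]
ft_force: [0.3, -0.6, 0.5]
finger_gap: 85.5
t 12.88 p [469.4 266.4 141.1] yaw 9.87 F [0.7 0.1 0.3] gap 85.2 q [-0.61  0.17  0.05  1.86 -0.01  1.12 -0.39]
[ 0.002  0.001  0.155 -0.     0.    -0.001]
[ 0.002  0.001  0.35  -0.     0.    -0.001]
```

View pics/s3.png

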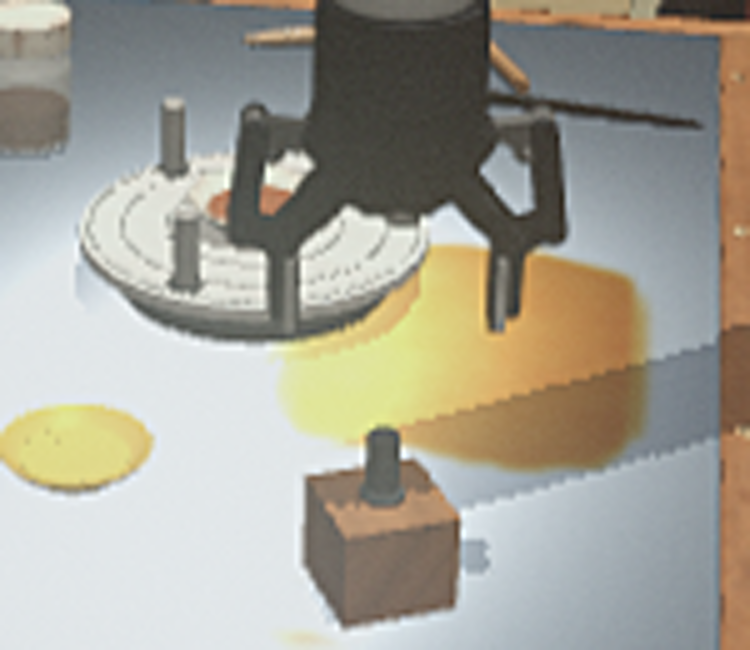

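```bash
python3 - <<'E'
from h import *
c=load('side')
for z in(114,120,127,133,140):
    for s in(46,-46):
        q=w2px(c,[469.4+s*np.cos(.17),266.4+s*np.sin(.17),z]);print(z,s,((q-[245,180]+.5)*5-.5).round(0))
E
```

```text
114 46 [285. 374.]
114 -46 [489. 375.]
120 46 [285. 363.]
120 -46 [489. 363.]
127 46 [286. 349.]
127 -46 [490. 350.]
133 46 [286. 337.]
133 -46 [491. 338.]
140 46 [286. 324.]
140 -46 [492. 324.]
```

```bash

python3 -m pendant '0.002 0.001 0.1 0 0 0 100;0.002 0.001 0.2 0 0 0 100;0.002 0.001 0.28 0 0 0 60;0.002 0.001 0.33 0 0 0 40;0.002 0.001 0.352 0 0 0 40;0.002 0.001 0.352 0 0 0 40'
python3 - <<'E'
from h import *
c=snap('side');save(c,'s4.png',(285,220,365,300),8)
plan([(469.4,266.7,70.5,10)])
E
```

```text
time: 13.62
position: [469.8, 267.1, 71.1]
eef_rot: [2.024, 2.403, 0.0]
ft_force: [0.1, 0.4, -0.5]
finger_gap: 34.1
t 13.68 p [470.  267.2  71.4] yaw 9.8 F [ 0.5 -0.4 -0.1] gap 34.6 q [-0.61  0.24  0.05  1.92 -0.01  0.98 -0.38]
[-0.002 -0.003  0.004  0.    -0.    -0.002]
```

View pics/s4.png

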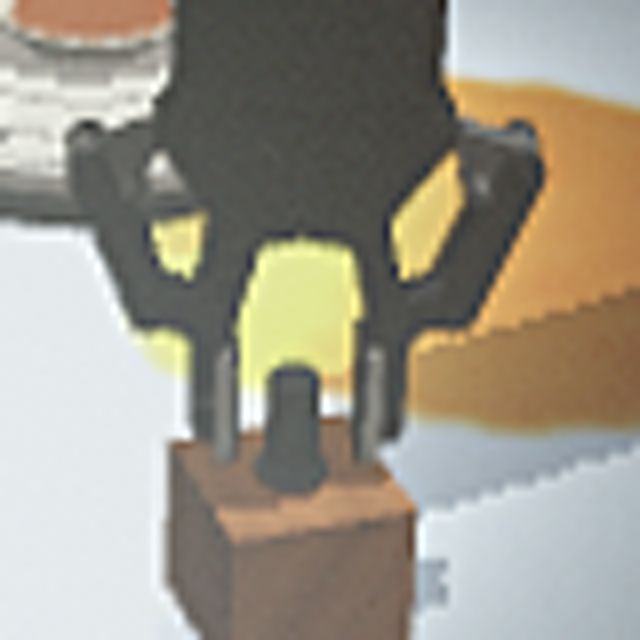

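```bash

python3 -m pendant '0 0.005 0 0 0 0 30;0 0.005 0 0 0 0 22;0 0.005 0 0 0 0 10;0 0.005 0 0 0 0 0;0 0.005 0 0 0 0 0;0 0.005 0 0 0 0 0;0 0.005 0 0 0 0 0' 25
python3 - <<'E'
from h import *
c=snap('side');save(c,'s5.png',(285,220,365,300),8)
plan([])
E
```

```text
time: 14.55
position: [470.9, 267.4, 71.4]
eef_rot: [2.023, 2.403, 0.001]
ft_force: [-0.3, -0.4, 4.8]
finger_gap: 14.9
t 14.6 p [470.9 267.4  71.4] yaw 9.79 F [-0.4 -0.2  5.1] gap 15.3 q [-0.61  0.25  0.05  1.92 -0.01  0.98 -0.38]
```

View pics/s5.png

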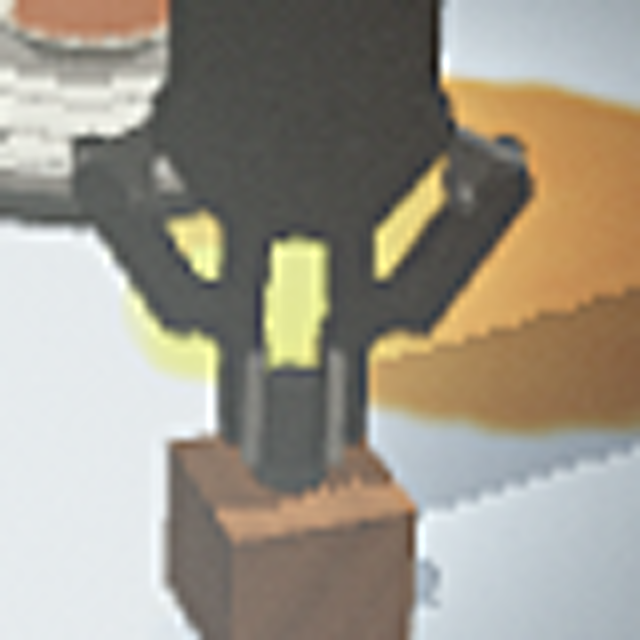

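```bash

python3 -m pendant '0 0 0 0 0 0 0;0 0 -0.1 0 0 0 0;0 0 -0.25 0 0 0 0;0 0 -0.4 0 0 0 0;0 0 -0.525 0 0 0 0;-0.2 0 -0.525 0 0 0 0;-0.4 0 -0.525 0 0 0 0;-0.6 0 -0.525 0 0 0 0;-0.8 0 -0.525 0 0 0 0;-1 0 -0.525 0 0 0 0;-1 0 -0.525 0 0 0 0' 60
python3 - <<'E'
from h import *
plan([(541,-143.5,176,10)])
E
```

```text
time: 15.98
position: [504.5, 66.1, 175.1]
eef_rot: [2.031, 2.396, -0.003]
ft_force: [-0.1, 0.2, -0.8]
finger_gap: 14.4
t 15.97 p [504.5  66.1 175.1] yaw 9.42 F [-0.1  0.2 -0.8] gap 14.4 q [-0.4   0.07  0.22  1.9  -0.01  1.18 -0.  ]
[-1.064e+00  8.000e-03 -3.000e-03 -1.000e-03  1.000e-03 -6.000e-03]
```

```bash

python3 -m pendant '-0.25 0 0 0 0 0 0;-0.5 0 0 0 0 0 0;-0.75 0 0 0 0 0 0;-0.9 0 0 0 0 0 0;-1 0.004 0 0 0 0 0;-1 0.004 0 0 0 0 0'
python3 -m pendant '-0.06 0.005 0.1 0 0 -0.005 0;-0.06 0.005 0.2 0 0 -0.005 0;-0.06 0.005 0.2 0 0 -0.005 0;-0.06 0.005 0.2 0 0 -0.005 0'
python3 - <<'E'
from h import *
c=snap('side');save(c,'s6.png',(245,150,365,250),6)
c=snap('top');save(c,'t9.png',(265,170,365,270),7)
plan([(541,-143.5,136,10)])
E
```

```text
time: 16.73
position: [539.1, -127.3, 175.2]
eef_rot: [-2.025, -2.4, 0.001]
ft_force: [0.1, 0.4, -0.4]
finger_gap: 14.2
time: 17.23
position: [542.9, -137.1, 136.4]
eef_rot: [2.012, 2.413, 0.001]
ft_force: [0.3, -0.2, -0.2]
finger_gap: 14.0
t 17.32 p [ 543.2 -137.8  136.9] yaw 10.31 F [0.4 0.5 0.4] gap 14.1 q [-0.15  0.22  0.39  1.83 -0.09  1.12  0.46]
[-0.026 -0.016  0.004  0.001  0.     0.003]
```

View pics/s6.png

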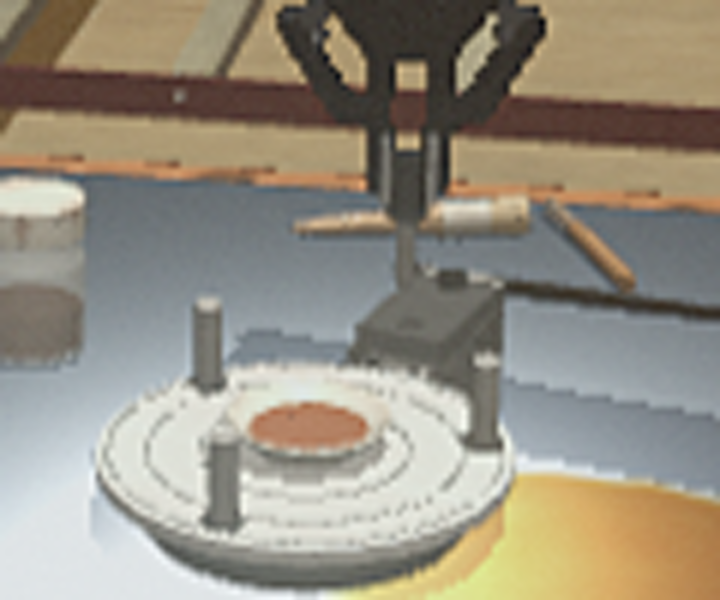

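View pics/t9.png

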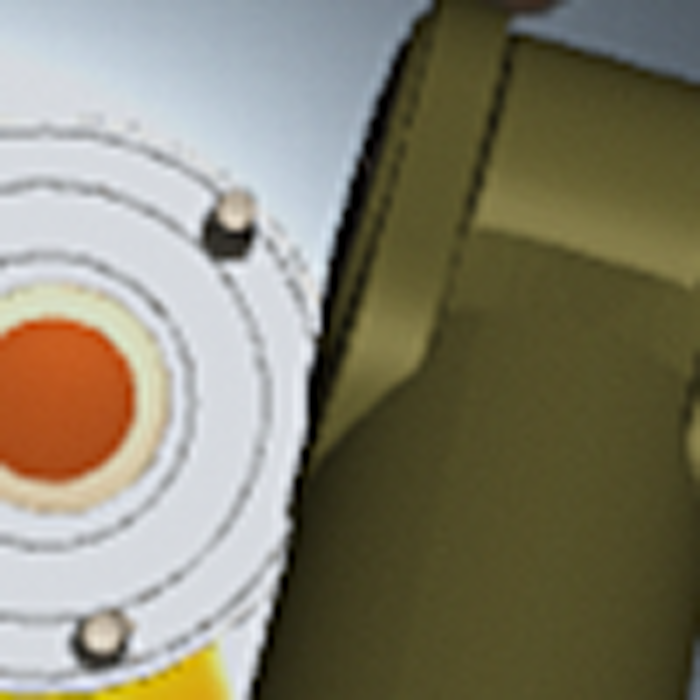

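```bash
python3 - <<'E'
from h import *
c=load('side');save(c,'s7.png',(295,165,335,215),12)
p=np.array([543.2,-137.8])
def cr(q): return ((q-[295,165]+.5)*12-.5).round(0)
k=136.9-71.4
for z in(84,69,54,50,10): print(z,cr(w2px(c,[*p,z+k])))
print('hole',cr(w2px(c,[540.1,-143.7,54])))
E
```

```text
84 [214. 118.]
69 [213. 175.]
54 [211. 232.]
50 [211. 247.]
10 [207. 396.]
hole [221. 466.]
```

View pics/s7.png

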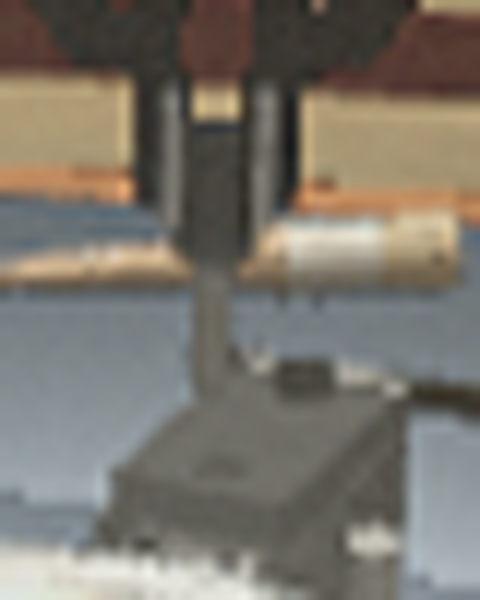

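```bash

python3 -m pendant '-0.025 -0.018 0 0 0 0.003 0;-0.025 -0.018 0.05 0 0 0.003 0;-0.025 -0.018 0.08 0 0 0.003 0;-0.025 -0.018 0.08 0 0 0.003 0;-0.025 -0.018 0.08 0 0 0.003 0'
python3 - <<'E'
from h import *
c=snap('side');save(c,'s8.png',(295,165,335,215),12)
plan([(540.5,-143.4,117,10)])
E
```

```text
time: 17.95
position: [539.9, -143.9, 119.8]
eef_rot: [-2.02, -2.406, 0.0]
ft_force: [-0.3, -1.2, -0.7]
finger_gap: 14.4
t 18.0 p [ 540. -144.  120.] yaw 9.99 F [ 0.2  0.1 -0.5] gap 14.0 q [-0.14  0.23  0.4   1.84 -0.1   1.08  0.47]
[ 0.002  0.003  0.015  0.     0.    -0.   ]
```

View pics/s8.png

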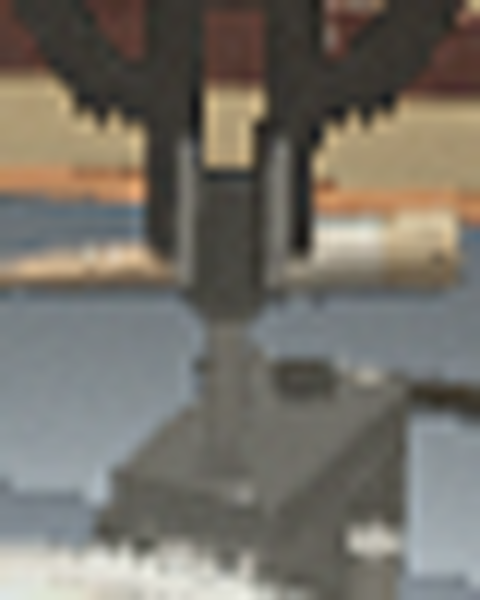

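```bash

python3 -m pendant '0.001 0.001 0.01 0 0 0 0;0.001 0.001 0.02 0 0 0 0;0.001 0.001 0.03 0 0 0 0;0.001 0.001 0.04 0 0 0 0'
python3 -m pendant '0 0 0.01 0 0 0 0;0 0 0.02 0 0 0 0'
```

```text
time: 18.5
position: [540.0, -143.8, 111.8]
eef_rot: [-2.02, -2.406, -0.0]
ft_force: [0.3, 0.2, -0.9]
finger_gap: 14.0
time: 18.75
position: [540.1, -143.8, 107.8]
eef_rot: [2.02, 2.406, 0.0]
ft_force: [0.8, -0.1, 0.2]
finger_gap: 14.2
```

```bash

python3 -m pendant '0 0 0.01 0 0 0 0;0 0 0.02 0 0 0 0;0 0 0.03 0 0 0 0;0 0 0.04 0 0 0 0'
python3 -m pendant '0 0 0.01 0 0 0 0;0 0 0.02 0 0 0 0;0 0 0.03 0 0 0 0'
python3 -m pendant '0 0 0.01 0 0 0 0;0 0 0.02 0 0 0 0;0 0 0.03 0 0 0 0'
```

```text
time: 19.25
position: [540.1, -143.8, 99.8]
eef_rot: [2.02, 2.406, 0.0]
ft_force: [0.2, -0.1, -0.2]
finger_gap: 14.5
time: 19.62
position: [540.0, -143.8, 93.8]
eef_rot: [2.02, 2.406, 0.0]
ft_force: [0.9, -1.1, -0.6]
finger_gap: 14.1
time: 20.0
position: [540.2, -143.9, 87.9]
eef_rot: [2.02, 2.406, 0.0]
ft_force: [-0.0, -1.5, 0.4]
finger_gap: 14.5
```

Tip is now about 10 mm into the lug with no load. The seated position should be TCP ≈ 75.4.

```bash

python3 -m pendant '0 0 0.01 0 0 0 0;0 0 0.02 0 0 0 0;0 0 0.03 0 0 0 0;0 0 0.04 0 0 0 0;0 0 0.05 0 0 0 0'
python3 -m pendant '0 0 0.005 0 0 0 0;0 0 0.01 0 0 0 0'
python3 -m pendant '0 0 0.004 0 0 0 0'
python3 -m pendant '0 0 0.003 0 0 0 0'
```

```text
time: 20.62
position: [540.2, -143.9, 77.9]
eef_rot: [2.02, 2.406, 0.0]
ft_force: [1.9, -1.3, 0.6]
finger_gap: 14.2
time: 20.88
position: [540.1, -143.9, 75.9]
eef_rot: [2.02, 2.406, 0.0]
ft_force: [1.0, -0.5, 0.6]
finger_gap: 14.2
time: 21.0
position: [540.1, -143.8, 75.5]
eef_rot: [2.02, 2.406, 0.0]
ft_force: [-0.4, -1.0, 6.1]
finger_gap: 14.0
time: 21.12
position: [540.1, -143.9, 75.5]
eef_rot: [-2.02, -2.406, -0.001]
ft_force: [-2.0, -1.1, 8.8]
finger_gap: 14.3
```

```bash

python3 -m pendant '0 0 -0.003 0 0 0 25;0 0 -0.003 0 0 0 45;0 0 -0.003 0 0 0 45;0 0 -0.003 0 0 0 45;0 0 -0.08 0 0 0 45;0 0 -0.25 0 0 0 45;0 0 -0.5 0 0 0 45;0 0 -0.7 0 0 0 45;0 0 -0.7 0 0 0 45'
python3 -m pendant '0.25 0 0 0 0 0 45;0.5 0 0 0 0 0 45;0.75 0 0 0 0 0 45;1 0 0 0 0 0 45;1 0 0 0 0 0 45;1 0 0 0 0 0 45'
python3 - <<'E'
from h import *
c=snap('side');save(c,'s9.png',(235,150,355,250),6)
c=snap('top');save(c,'t10.png',(215,170,365,300),5)
E
```

```text
time: 22.25
position: [542.3, -144.6, 219.6]
eef_rot: [2.016, 2.4, 0.008]
ft_force: [-0.4, 0.8, -0.9]
finger_gap: 38.2
time: 23.0
position: [505.2, 52.4, 214.4]
eef_rot: [2.02, 2.406, -0.001]
ft_force: [0.7, -1.4, -0.3]
finger_gap: 38.4
```

View pics/s9.png

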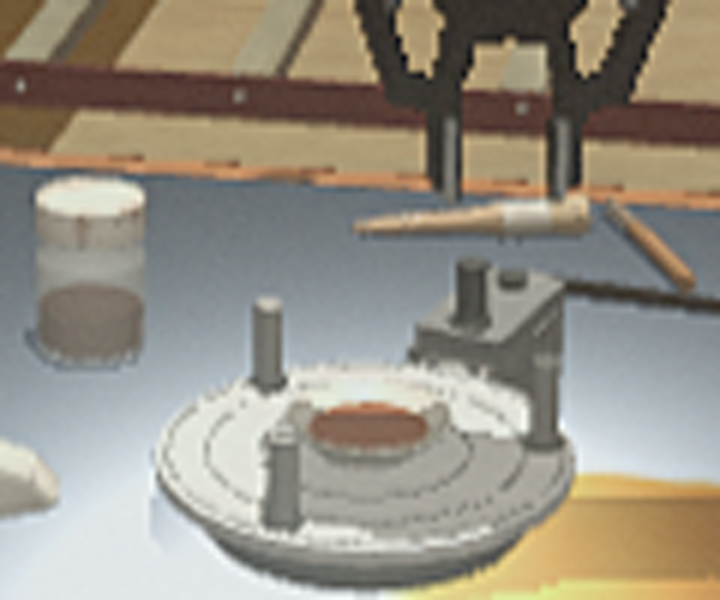

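View pics/t10.png

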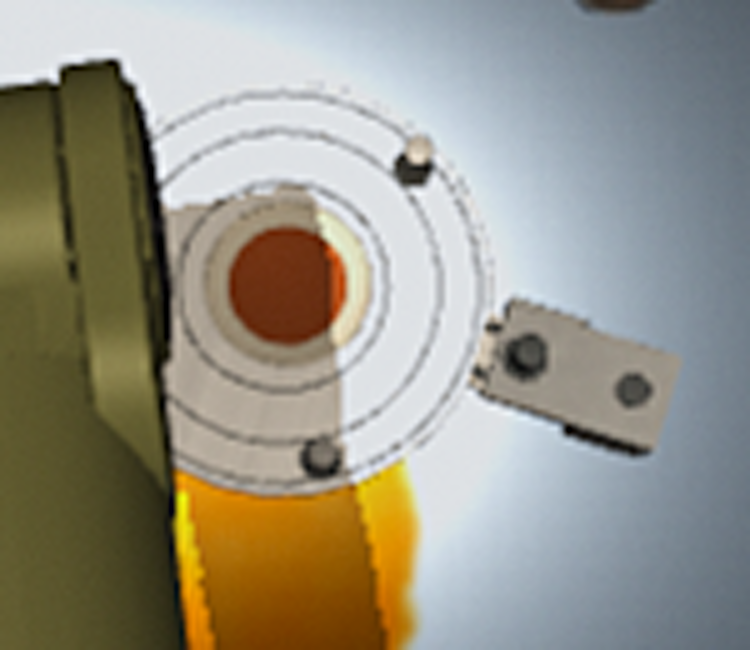

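```bash
python3 - <<'E'
from h import *
c=load('top');save(c,'t11.png',(305,225,355,265),12)
s=load('side');save(s,'s10.png',(300,185,335,220),15)
print([((w2px(c,[540.1,-143.8,z])-[305,225]+.5)*12-.5).round() for z in(88,54)])
print([((w2px(s,[540.1,-143.8,z])-[300,185]+.5)*15-.5).round() for z in(88,54)])
E
```

```text
[array([200., 176.]), array([181., 198.])]
[array([205., 127.]), array([201., 283.])]
```

View pics/t11.png

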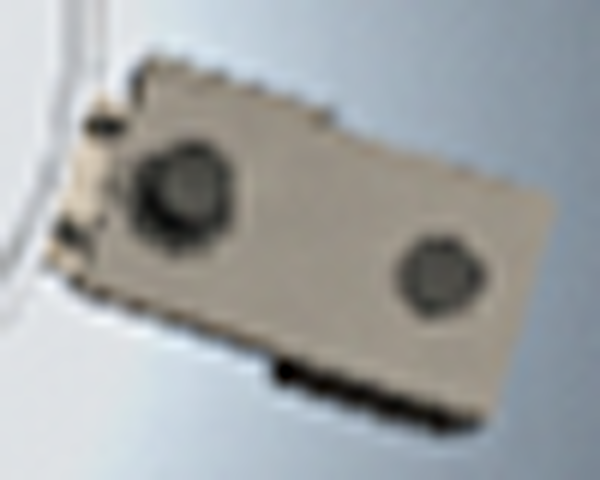

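View pics/s10.png

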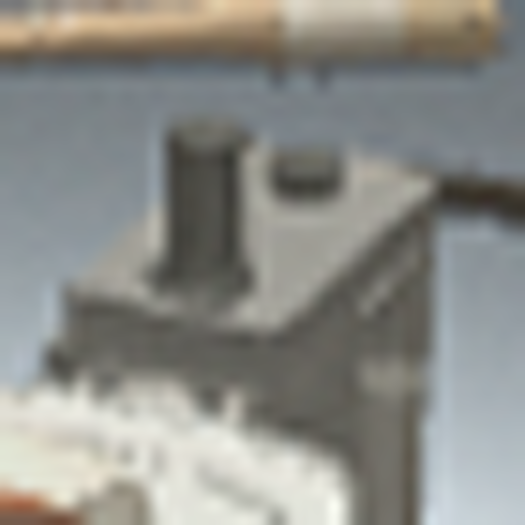

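The collar lies on the plate (side crop, 201,285) and the knob is upright, with its top at (207,133) against a predicted (205,127). The gripper is clear, so I hand in.

```bash
python3 - <<'E'
from h import *
print(job.hand_in(), status.state()['time'])
E
```

```text
the job is handed in; nothing more can be done
the job is handed in; nothing more can be done
```

The lock pin is through the stop and the lug with its collar on the stop's plate, and the job was handed in at about 23 s of the 72 s allowed. The hand-in reports no verdict.

- **Wheel:** I pushed the peg nearest the robot with the closed fingers, through about 63–64°, until the lug stopped dead. The highest push I read was about 9 N (limit 25 N). The force is only read at the end of each move, so a short peak in between would not have shown.
- **Pin:** I gripped it by the knob and lowered it through both holes almost without load. It stopped at the height worked out for a seated collar, and I pressed it home with about 9 N.
- **Last checks:** The pin stands upright, within about one camera pixel of where it should be. The dish is still on the middle of the wheel and the gripper is well clear. The jar and the tools to the right look unmoved.
- **Not checked:** I did not measure the final positions of the cup, jar or cutter, but the arm never went near them.
- **Disagreements:** The two cameras differed by 1–2 mm on where the pin stood in its rest. The three pegs gave slightly different home angles, 62.9 to 64.0°. Both are within the calibration error.

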